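# Reverse the row onto the new mudroom rack

### The job

The old dark rack on the mudroom bench is to come down: move the torch, the wax tin, the padlock and the whistle from it to the new plywood rack, in reverse order, so that the thing now at the left end of the row goes to the bay at the right end, and so on. Set each one in the middle of its bay, the same way up as it stands now, and let none topple or come down on the bench.

Things in the scene. Friction and masses are not known exactly. Their poses are not given: they have to be found in the camera images.
- old_rack: old rack: plain dark board on low feet, 70 mm deep (x) by 370 mm long (y), top 20 mm above the bench, no strips, fixed. The four mats lie on it in mixed order at y = +135, +45, -45, -135 mm in its frame (x = 0). Origin at the centre of its underside; y runs along the row to the robot's left, x away from the robot. Either rack may be the nearer one.
- new_rack: new rack: pale plywood, 70 mm deep (x) by 370 mm long (y), floor 20 mm above the bench, fixed, empty. Five cross strips 5 mm thick, 10 mm high over the floor, part it into four bays 85 mm wide, open front and back, centres at y = +135, +45, -45, -135 mm (x = 0), each with a flat dark 24 mm dot. Origin at the centre of its underside; y along the row to the robot's left, x away from it.
- torch_mid (a point): pocket torch of ribbed aluminium standing on its head, 68 mm tall: head 34 mm across for the lowest 20 mm, tapering to a round barrel 26 mm across from 29 mm up. Point on its axis half-way up (34 mm over its foot), z up.
- tin_mid (a point): flat round steel tin of boot wax, 52 mm across and 28 mm high, standing flat. Point at its centre, 14 mm over its underside, z up.
- padlock_mid (a point): black steel padlock standing upright with its shackle open: body 22 mm thick (x) by 44 mm wide (y) by 42 mm high, the shackle rising over it in the y-z plane to 69 mm. Point on the body's centre line half-way up the whole (34 mm over its underside); z up, grip it across x, on the body.
- whistle_mid (a point): red plastic pea whistle lying with its flat underside down: 18 mm thick (x), 50 mm long (y), 26 mm high at the round barrel (end towards -y), the mouthpiece (end towards +y) 10 mm high. Point half-way along, 13 mm over its underside; the barrel's centre is 12 mm from it towards -y. Grip across x.
- torch_mat: thin cork mat on the old rack, square, 58 mm, 3 mm thick, fixed; the torch stands on it at the start, and it stays there to mark that place. Origin at the centre of its underside.
- tin_mat: thin cork mat on the old rack, round, 64 mm across, 3 mm thick, fixed; the tin stands on it at the start, and it stays there to mark that place. Origin at the centre of its underside.
- padlock_mat: thin cork mat on the old rack, oblong, 44 by 74 mm, 3 mm thick, fixed; the padlock stands on it at the start, and it stays there to mark that place. Origin at the centre of its underside.
- whistle_mat: thin cork mat on the old rack, a 50 mm square set cornerwise, as a diamond, 3 mm thick, fixed; the whistle stands on it at the start, and it stays there to mark that place. Origin at the centre of its underside.
Mind the look-alikes: they are no part of the job. Leave any purple or turquoise look-alike of the part that bears padlock_mid alone.

How it is judged:
By the outcome, as a careful person would: the job done as asked, in the order asked, and still so for the second after the job is handed in, with the robot touching nothing.
It also fails if it takes over 96 s, if anything falls off the work surface, if the arm or the gripper's body presses on something with over 40 N, if the wrist force passes 120 N, or if a joint passes its speed limit or range.

### The arm

A 6-joint arm with a two-finger parallel gripper is mounted at the origin on the work surface. World frame = base frame: x ahead of the robot, y to its left, z up, the work surface at z = 0. Lengths are in m, angles in degrees, forces in N, time in s.
With the tool pointing down it reaches from about 0.35 to 0.975 m from the base axis. Payload 4.9 kg.
Tool frame: the origin (TCP) lies midway between the tips of the shut fingers; the grasp point (between the pads) lies behind it (env.pinch_z is the z of the grasp point in the tool frame, in m); z points along the fingers, y is the line along which they close (so a half turn about z gives the same grasp; the last joint's range is limited). The gripper opens to 85 mm and grips with 20 to 120 N. Pads are 22 mm wide; open, the fingers measure 114 mm over their backs; the gripper's body (76 mm by 85 mm) begins 54 mm behind the grasp point. The pads swing forward as they close: fully open they stand 13 mm farther back than shut.
Start: joints at [-80.558, 3.019, 92.412, -0, 84.569, -6.818], TCP at [0.175, -0.6, 0.231] pointing down, gripper open.
Joint ranges: [-172.51, 172.51], [-57.92, 126.97], [3.15, 148.05], [-58.71, 238.71], [5.1, 150.11], [-179.66, 179.66]. Speed limits (degrees/s): [147.25, 147.25, 180, 180, 180, 180].

### API

Orientations are given as a 3x3 rotation matrix whose columns are the frame's x, y, z axes.
In Python, from workcell import env, viewer, order gives the robot as it stands. The module is installed in compiled form; this text tells all that it offers.
- The arm moves only by the shell command python3 -m crank 'ROWS' [OPENING]. ROWS is JSON, a list of rows, each an object with "slide": the shift along the tool's x, y, z in units of 25 mm (1.0 is 25 mm), a list of three; "turn": the turn, a rotation vector about the tool's x, y, z in rad, a list of three. In form: [{"slide": [dx, dy, dz], "turn": [ax, ay, az]}, ...]. A call has 1 to 5 rows; each row shifts and turns the commanded pose from where the row before left it, along the tool's axes as they then stand; what a row does not reach is not made up. A row lasts 1/12 s, in which the tool goes at most 41.7 mm and 7.16 degrees, less where a joint would pass 70% of its speed; a pose out of reach is approached as far as the arm can. A call is refused whole if a number of a shift passes 1 or a number of a turn 0.125, either way. A call with a gripper value outside its range is refused whole. OPENING is the opening, from 0 (shut) to 1 (fully open), set as the call begins (- or left out, the last holds). The fingers move at their own pace and stop on an object; the grip force is fixed at half the most. Time passes only in rows, so rows that do not move let the fingers close. It gives the time, the measured TCP pose, the force, the opening and the grip force at its end, in the units of the state.
- env.get_state(): the state, without advancing time (a new reading comes with each control period).
- viewer.snapshot(name): name is "scene" or "top"; returns the picture (400x640x3 uint8, red, green, blue); there is no depth.
- viewer.camera_params(name): a dict with "intrinsics" (3x3 intrinsics, pixels), "k1" (the pictures are not rectified: a ray, as slopes to the right and down, at radius r is drawn at 1 + k1 r^2 times it, then the intrinsics apply), "T" (4x4, takes a point from camera to world coordinates). Camera axes: x right, y up, looking along -z (the intrinsics and any distortion apply to the point x, -y, -z); pixel columns grow to the right and rows downward; lengths in m; the calibration is good to about 2 mm. A picture is of the moment at which its call begins. camera_params takes no time and is no camera call.
- order.job_done(): hands the job in; it is judged then, once.
The state is a dict: "clock": time; "joint_pos": joint angles; "joint_velocities": joint speeds; "tau": joint torques, N m; "tool_pos": TCP position; "tcp_rot": TCP orientation; "contact_force": force on the tool from outside, world axes, zero at the start; "ft_torque": the same for the moment, N m; "width": finger opening in m; "finger_force": force on a finger pad.
Only numpy, scipy, OpenCV 4.12 (cv2) and the standard library are available. Lean on these libraries where they do the work, as an engineer would, in place of code of your own. Each camera call takes 0.05 s, during which the arm holds its last target. There are 200 camera calls.

## Working session

There is one attempt and no reset: what is moved stays moved. The work goes in short steps, Python scripts to look and compute and a shell command to move; the robot and the scene stay as the last step left them, time stands still between calls to the robot, and variables do not carry over. Pictures are saved under pics/ and viewed, at most 17 in all, crops included, and the job is handed in when it is done.

```bash
mkdir -p pics
cat > h.py <<'E'
import numpy as np, cv2
from workcell import env, viewer, order
def snap(n,f):
    im=viewer.snapshot(n); cv2.imwrite('pics/'+f,im[:,:,::-1]); return im
def ray(n,px):
    p=viewer.camera_params(n); K=np.array(p['intrinsics']);T=np.array(p['T'])
    d=np.array([p['k1'],0,0,0.])
    u=cv2.undistortPoints(np.array([[px]],float),K,d)[0,0]
    return T[:3,3],T[:3,:3]@np.array([u[0],-u[1],-1])
def onz(n,px,z):
    o,d=ray(n,px); return o+d*(z-o[2])/d[2]
def proj(n,P):
    p=viewer.camera_params(n); K=np.array(p['intrinsics']);T=np.array(p['T'])
    c=T[:3,:3].T@(np.array(P)-T[:3,3]); s=np.array([c[0],-c[1]])/-c[2]
    s=s*(1+p['k1']*(s@s)); return K[:2,:2]@s+K[:2,2]
E
python3 - <<'E'
from h import *
snap('top','t0.png');snap('scene','s0.png')
for n in('top','scene'):
    p=viewer.camera_params(n);print(n,np.round(p['T'],3).tolist(),p['k1'],np.round(p['intrinsics'],1).tolist())
s=env.get_state();print(s,env.pinch_z)
E
```

```text
top [[0.014, 0.989, -0.15, 0.412], [-1.0, 0.012, -0.016, 0.016], [-0.015, 0.15, 0.989, 0.779], [0.0, 0.0, 0.0, 1.0]] 0.03111618097490405 [[410.9, 0.0, 323.0], [0.0, 410.9, 201.7], [0.0, 0.0, 1.0]]
scene [[0.449, -0.691, 0.567, 1.076], [0.893, 0.342, -0.291, -0.264], [0.007, 0.637, 0.771, 0.852], [0.0, 0.0, 0.0, 1.0]] -0.0001528971164073136 [[496.2, 0.0, 320.3], [0.0, 496.2, 200.8], [0.0, 0.0, 1.0]]
{'clock': 0.1, 'joint_pos': array([-8.05574913e+01,  3.05337549e+00,  9.24832372e+01, -8.15973291e-04,
        8.45673474e+01, -6.81932271e+00]), 'joint_velocities': array([-0.05023699, -0.12013214, -0.23979828,  0.04953831, -0.08648488,
       -0.06536158]), 'tau': array([-1.17178733e-03, -3.94909501e+01, -3.71364856e+01, -2.41712805e-04,
        3.93787224e-03, -1.85914899e-05]), 'tool_pos': array([ 0.17491103, -0.59945357,  0.23019733]), 'tcp_rot': array([[ 9.59991700e-01,  2.80028282e-01, -3.11659353e-04],
       [ 2.80028383e-01, -9.59990057e-01,  1.78753472e-03],
       [ 2.01370395e-04, -1.80329196e-03, -9.99998354e-01]]), 'contact_force': array([0.45227411, 0.23578675, 0.51136409]), 'ft_torque': array([-0.01560684, -0.03350877, -0.01326979]), 'finger_force': 0.0, 'width': 0.08553703609767668} -0.0187
```

View pics/t0.png

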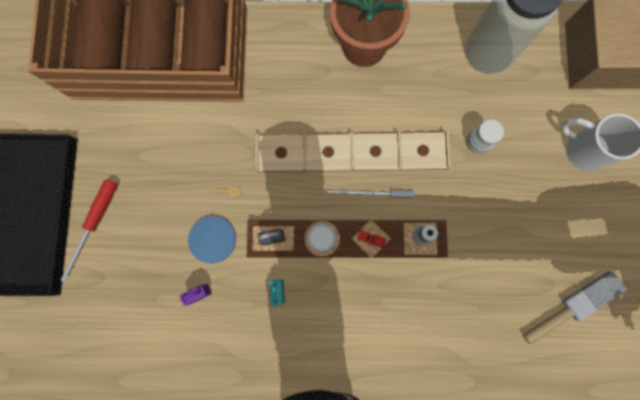

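View pics/s0.png

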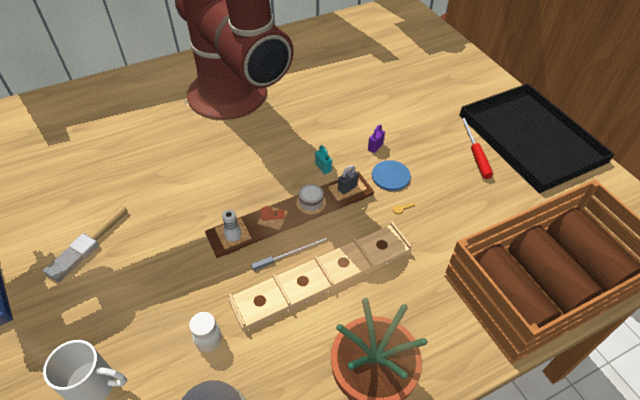

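Top view: old rack (dark) is nearer, carrying, left to right, the padlock (271,237), tin (322,238), whistle (372,239) and torch (425,235). New rack dots are at (281,153), (328,152), (376,151) and (423,150). Padlock candidates: black one on the oblong mat (271,237), purple (195,295), turquoise (276,293). The black one on the rack fits; I'll confirm it in a crop.

Run:
```python
from h import *
im=cv2.imread('pics/t0.png')
cv2.imwrite('pics/t0c.png',cv2.resize(im[120:310,240:460],None,fx=3,fy=3,interpolation=cv2.INTER_CUBIC)[:, :800])
s=cv2.imread('pics/s0.png')
cv2.imwrite('pics/s0c.png',cv2.resize(s[140:330,195:420],None,fx=3,fy=3,interpolation=cv2.INTER_CUBIC))
# dots on new rack, both views
g=cv2.cvtColor(im,cv2.COLOR_BGR2GRAY)
for n,i,seeds in(('top',im,[(281,153),(328,152),(376,151),(423,150)]),('scene',s,[(382,245),(343,262),(303,281),(260,300)])):
    g=cv2.cvtColor(i,cv2.COLOR_BGR2GRAY).astype(float)
    for x,y in seeds:
        w=g[y-8:y+9,x-9:x+10]; m=(w<(w.min()+np.median(w))/2).astype(np.uint8)
        k,l,st,c=cv2.connectedComponentsWithStats(m); j=1+np.argmax(st[1:,4]); p=c[j]+[x-9,y-8]
        print(n,p.round(1),st[j,4],onz(n,p,.02).round(4))
```

```text
top [280.8 152.1] 95 [0.622  0.1099 0.02  ]
top [327.8 151.5] 84 [0.6242 0.0205 0.02  ]
top [375.1 150.8] 96 [ 0.6263 -0.0693  0.02  ]
top [422.7 150.1] 98 [ 0.6285 -0.1592  0.02  ]
scene [381.5 244.3] 83 [0.6219 0.1111 0.02  ]
scene [343. 262.] 87 [0.6244 0.0209 0.02  ]
scene [302.3 280.6] 95 [ 0.6266 -0.0691  0.02  ]
scene [259.3 300.3] 104 [ 0.6289 -0.1588  0.02  ]
```

View pics/t0c.png

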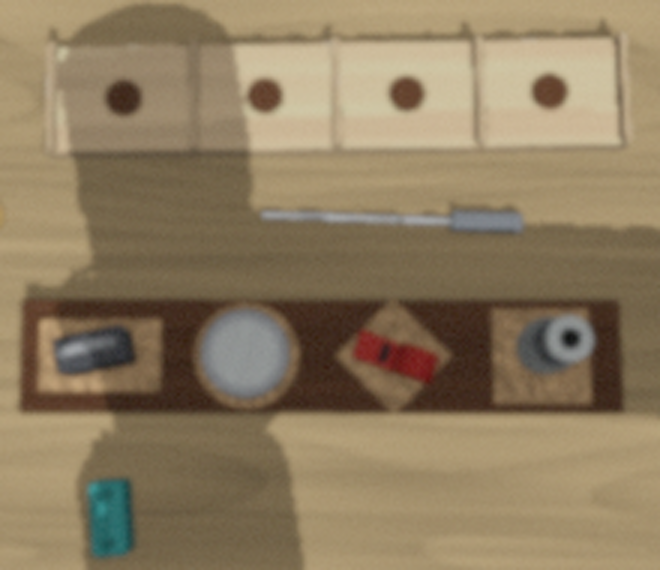

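View pics/s0c.png

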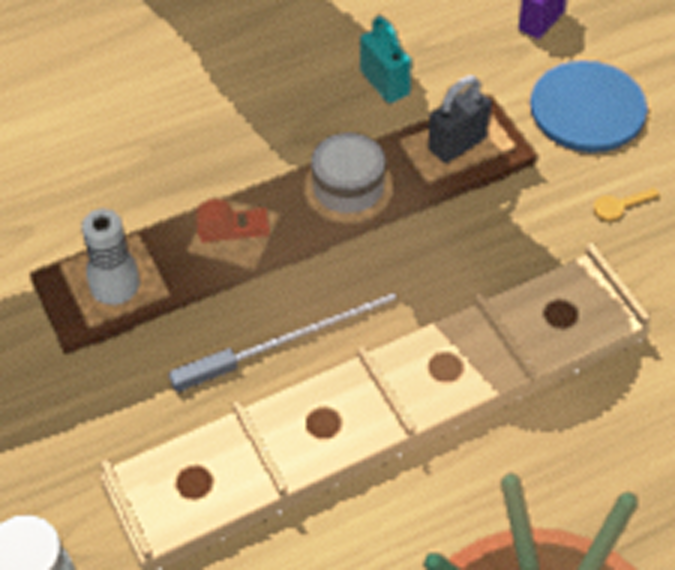

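The crop confirms the black padlock on the oblong mat at the left; the turquoise one stands on the bench. Next I'll measure the four objects.

Run:
```python
from h import *
I={'top':cv2.imread('pics/t0.png'),'scene':cv2.imread('pics/s0.png')}
W={'top':[(252,218),(303,218),(352,218),(404,215)],'scene':[(328,160),(292,178),(252,195),(212,205)]}
rows=[]
for n in W:
    r=[]
    for x,y in W[n]:
        c=cv2.resize(I[n][y:y+40,x:x+40],(200,200),interpolation=cv2.INTER_CUBIC)
        r.append(cv2.convertScaleAbs(c,alpha=1.5))
    rows.append(np.hstack(r))
cv2.imwrite('pics/grid.png',np.vstack(rows))
hs=lambda n:cv2.cvtColor(I[n],cv2.COLOR_BGR2HSV).astype(int)
def blob(n,m,x,y):
    w=m[y:y+40,x:x+40].astype(np.uint8);k,l,st,c=cv2.connectedComponentsWithStats(w);j=1+np.argmax(st[1:,4])
    cn=cv2.findContours((l==j).astype(np.uint8),0,2)[0][0];
    return c[j]+[x,y],st[j,4],cn.reshape(-1,2)+[x,y]
# whistle
for n,z in(('top',.045),('scene',.04)):
    h=hs(n);m=((h[...,0]<6)|(h[...,0]>174))&(h[...,1]>140)
    m&=h[...,2]>70
    c,a,cn=blob(n,m,*W[n][2]);P=np.array([onz(n,p,z)[:2] for p in cn]);r=cv2.minAreaRect((P*1000).astype(np.float32))
    print('whistle',n,c.round(1),a,onz(n,c,z).round(4),r)
# tin & torch: low-saturation
for k,nm in((1,'tin'),(3,'torch'),(0,'padlock')):
  for n in W:
    h=hs(n); m=(h[...,1]<60) if k else (h[...,1]<75)
    c,a,cn=blob(n,m,*W[n][k]);print(nm,n,c.round(1),a,cv2.boundingRect(cn.astype(np.int32)),cv2.minAreaRect(cn.astype(np.float32)))
    z={1:.05,3:.06,0:.06}[k];print('   ',onz(n,c,z).round(4))
# old rack corners: dark brown
h=hs('top');
b=I['top'].astype(int)
m=((b.sum(2)<200)&(h[...,1]>80)).astype(np.uint8);m[:205]=0;m[265:]=0;m[:,:240]=0;m[:,455:]=0
k,l,st,c=cv2.connectedComponentsWithStats(m);j=1+np.argmax(st[1:,4]);q=np.argwhere(l==j)[:,::-1].astype(np.float32)
P=np.array([onz('top',p,.02)[:2] for p in q])*1000
print('oldrack',cv2.minAreaRect(P.astype(np.float32)))
```

```text
whistle top [371.6 238.6] 237 [ 0.4583 -0.0596  0.045 ] ((458.51727294921875, -59.65812301635742), (48.5415153503418, 16.76179313659668), 71.55245971679688)Traceback (most recent call last):
  File "<stdin>", line 21, in <module>
  File "<stdin>", line 14, in blob
    return _wrapfunc(a, 'argmax', axis=axis, out=out, **kwds)
    return bound(*args, **kwds)
ValueError: attempt to get argmax of an empty sequence
```

View pics/grid.png

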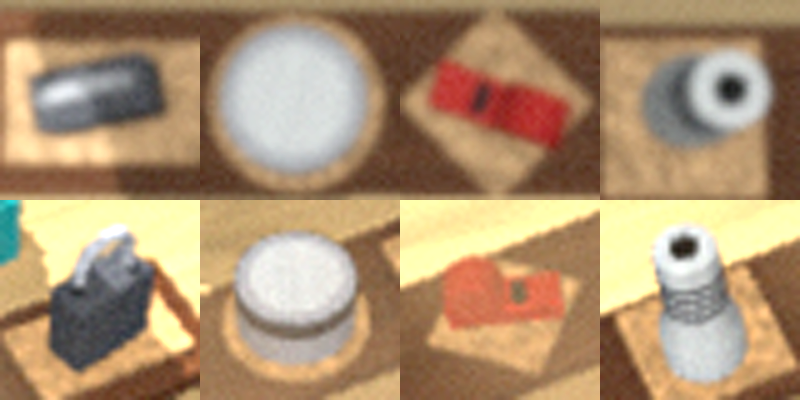

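Run:
```python
from h import *
W={'top':[(252,218),(303,218),(352,218),(404,215)],'scene':[(328,160),(292,178),(252,195),(212,205)]}
def L(n,k,x,y,z): 
    return onz(n,((x+.5)/5-.5+W[n][k][0],(y+.5)/5-.5+W[n][k][1]),z)[:2]*1000
for nm,a in {'tin top':('top',1,93,99,.051),'tin scene':('scene',1,97,76,.051),'torch top':('top',3,131,90,.091),'torch sc':('scene',3,86,46,.091),
 'torch head L(top)':('top',3,42,102,.035),'pl near corner':('scene',0,78,170,.023),'pl right':('scene',0,152,118,.023),'pl left':('scene',0,50,150,.023),
 'pt A':('top',0,30,85,.065),'pt B':('top',0,152,55,.065),'pt C':('top',0,165,110,.065),'pt D':('top',0,45,135,.065),
 'wh mouth':('top',2,37,80,.033),'wh barrel':('top',2,160,125,.04),'mat tl':('top',0,3,40,.023),'mat bl':('top',0,3,160,.023),
 'torchmat tl':('top',3,3,37,.023),'torchmat tr':('top',3,165,37,.023),'torchmat bl':('top',3,3,197,.023),'dia top':('top',2,97,10,.023),'dia bot':('top',2,97,195,.023),'dia L':('top',2,3,100,.023),'dia R':('top',2,193,105,.023)}.items(): print(nm,L(*a).round(1))
```

```text
tin top [458.7  30. ]
tin scene [458.7  31.7]
torch top [ 466.7 -151.5]
torch sc [ 466.8 -149.8]
torch head L(top) [ 466.3 -133.2]
pl near corner [470.6 104.4]
pl right [458.4 148.6]
pl left [454.9  98.8]
pt A [461.3 140.4]
pt B [472.3  98.3]
pt C [453.2  93.2]
pt D [444.  134.5]
wh mouth [467.7 -38.1]
wh barrel [451.7 -81.4]
mat tl [480.7 158.4]
mat bl [436.6 156.6]
torchmat tl [ 490.9 -121.8]
torchmat tr [ 491.7 -180.9]
torchmat bl [ 432.5 -120.8]
dia top [494.5 -60.9]
dia bot [426.9 -60.6]
dia L [460.9 -26.3]
dia R [460.  -95.8]
```

Measured (mm): padlock (457,120) yaw +14°, tin (458.7,31), whistle mid (459.6,-60) yaw -18.5°, torch (466.7,-150.5). The bays, right to left, are (628.7,-159), (626.4,-69), (624.3,21) and (622,110.5), rack yaw +1.4°. Rack spacing and sizes match the given figures, and both views agree. First move: turn the tool.

```bash
cat > plan.py <<'E'
# plan.py x y z yaw(deg) [mm]: shift in tool axes (units of 25 mm) after the turn, and the turn itself
import sys; from h import *
x,y,z,w=map(float,sys.argv[1:5]); s=env.get_state(); R=s['tcp_rot']; p=s['tool_pos']*1000
a=np.radians(90+w); G=np.array([[np.cos(a),np.sin(a),0],[np.sin(a),-np.cos(a),0],[0,0,-1]])
d=np.array([x,y,z])-p
rv=cv2.Rodrigues(R.T@G)[0].ravel()
print('t',round(s['clock'],2),'at',p.round(1),'w',round(s['width']*1000,1),'F',np.round(s['contact_force'],1),'grip',round(s['finger_force'],1))
print('turn',rv.round(3),'slide now',(R.T@d/25).round(2),'after turn',(G.T@d/25).round(2))
E
python3 -m crank '[{"slide":[0,0,0],"turn":[0,0,-0.12]},{"slide":[0,0,0],"turn":[0,0,-0.12]},{"slide":[0,0,0],"turn":[0,0,-0.12]},{"slide":[0,0,0],"turn":[0,0,-0.12]},{"slide":[0,0,0],"turn":[0,0,-0.12]}]' 1
python3 -m crank '[{"slide":[0,0,0],"turn":[0,0,-0.12]},{"slide":[0,0,0],"turn":[0,0,-0.12]},{"slide":[0,0,0],"turn":[0,0,-0.12]},{"slide":[0,0,0],"turn":[0,0,-0.12]},{"slide":[0,0,0],"turn":[0,0,-0.12]}]'
python3 -m crank '[{"slide":[0,0,0],"turn":[0,0,-0.12]},{"slide":[0,0,0],"turn":[0,0,-0.12]},{"slide":[0,0,0],"turn":[0,0,-0.09]},{"slide":[0,0,0],"turn":[0,0,0]}]' >/dev/null
python3 plan.py 457 120 150 14
```

```text
clock: 0.52
tool_pos: [0.175, -0.5996, 0.2305]
tcp_rot: [[0.63, 0.777, -0.0], [0.777, -0.63, 0.001], [0.001, -0.001, -1.0]]
contact_force: [-0.2, -0.6, 0.6]
width: 0.0855
finger_force: 0.0
clock: 0.93
tool_pos: [0.1749, -0.5996, 0.2305]
tcp_rot: [[0.081, 0.997, -0.0], [0.997, -0.081, 0.001], [0.001, -0.0, -1.0]]
contact_force: [-1.0, -0.4, -0.3]
width: 0.0852
finger_force: 0.0
t 1.27 at [ 175.  -599.6  230.6] w 85.4 F [-0.5 -0.3 -0.1] grip 0.0
turn [ 0.    -0.001  0.   ] slide now [25.2  17.91  3.25] after turn [25.2  17.91  3.22]
```

```bash
for i in 1 2 3 4 5; do python3 -m crank '[{"slide":[1,0.71,0.08],"turn":[0,0,0]},{"slide":[1,0.71,0.08],"turn":[0,0,0]},{"slide":[1,0.71,0.08],"turn":[0,0,0]},{"slide":[1,0.71,0.08],"turn":[0,0,0]},{"slide":[1,0.71,0.08],"turn":[0,0,0]}]' >/dev/null; done
python3 -m crank '[{"slide":[0.2,0.2,0],"turn":[0,0,0]},{"slide":[0,0,0],"turn":[0,0,0]},{"slide":[0,0,0],"turn":[0,0,0]}]' >/dev/null
python3 plan.py 457 120 33 14
```

```text
t 3.6 at [458.7 119.3 181. ] w 85.3 F [ 0.3 -1.2  0.4] grip 0.0
turn [-0.001  0.    -0.002] slide now [ 0.05 -0.05  5.92] after turn [ 0.04 -0.06  5.92]
```

```bash
python3 -m crank '[{"slide":[0.04,-0.06,1],"turn":[0,0,0]},{"slide":[0,0,1],"turn":[0,0,0]},{"slide":[0,0,1],"turn":[0,0,0]},{"slide":[0,0,1],"turn":[0,0,0]},{"slide":[0,0,1],"turn":[0,0,0]}]' >/dev/null
python3 -m crank '[{"slide":[0,0,0.5],"turn":[0,0,0]},{"slide":[0,0,0.42],"turn":[0,0,0]},{"slide":[0,0,0],"turn":[0,0,0]},{"slide":[0,0,0],"turn":[0,0,0]}]'
python3 -m crank '[{"slide":[0,0,0],"turn":[0,0,0]},{"slide":[0,0,0],"turn":[0,0,0]},{"slide":[0,0,0],"turn":[0,0,0]},{"slide":[0,0,0],"turn":[0,0,0]},{"slide":[0,0,0],"turn":[0,0,0]}]' 0
python3 -m crank '[{"slide":[0,0,0],"turn":[0,0,0]},{"slide":[0,0,0],"turn":[0,0,0]},{"slide":[0,0,0],"turn":[0,0,0]},{"slide":[0,0,0],"turn":[0,0,0]},{"slide":[0,0,0],"turn":[0,0,0]}]'
python3 - <<'E'
from h import *
a=snap('scene','s1.png');b=snap('top','t1.png')
cv2.imwrite('pics/g1.png',np.hstack([cv2.resize(a[100:220,270:420],None,fx=2.6,fy=2.6),cv2.resize(b[180:300,230:380],None,fx=2.6,fy=2.6)])[:,:,::-1])
E
```

```text
clock: 4.35
tool_pos: [0.4573, 0.1193, 0.0335]
tcp_rot: [[-0.239, 0.971, -0.0], [0.971, 0.239, -0.0], [-0.0, -0.0, -1.0]]
contact_force: [0.0, -0.0, 1.1]
width: 0.0852
finger_force: 0.0
clock: 4.77
tool_pos: [0.4577, 0.1202, 0.0339]
tcp_rot: [[-0.241, 0.971, 0.001], [0.971, 0.241, 0.0], [-0.0, 0.001, -1.0]]
contact_force: [0.0, 1.0, 0.4]
width: 0.0253
finger_force: 0.0
clock: 5.18
tool_pos: [0.458, 0.1202, 0.034]
tcp_rot: [[-0.241, 0.971, 0.001], [0.971, 0.241, 0.0], [-0.0, 0.001, -1.0]]
contact_force: [-0.0, 0.7, 5.4]
width: 0.0211
finger_force: 59.7
```

View pics/g1.png

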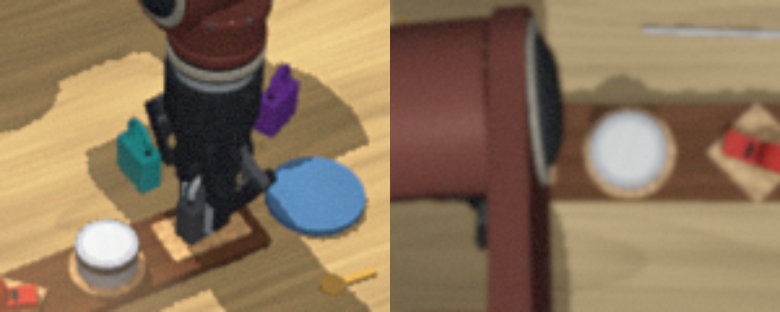

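Grip is good: 59.7 N at 21 mm. The scene crop shows the padlock body sticking out more at the -y side of the finger, so I'll lift, turn and measure it in hand.

```bash
python3 -m crank '[{"slide":[0,0,-0.5],"turn":[0,0,0]},{"slide":[0,0,-1],"turn":[0,0,0]},{"slide":[0,0,-1],"turn":[0,0,0]},{"slide":[0,0,-1],"turn":[0,0,0.11]},{"slide":[0,0,-0.8],"turn":[0,0,0.11]}]' >/dev/null
python3 -m crank '[{"slide":[0,0,0],"turn":[0,0,0]},{"slide":[0,0,0],"turn":[0,0,0]}]'
python3 plan.py 628.7 -159 120 1.4
```

```text
clock: 5.87
tool_pos: [0.4572, 0.12, 0.1405]
tcp_rot: [[-0.026, 1.0, 0.0], [1.0, 0.026, -0.0], [-0.0, 0.0, -1.0]]
contact_force: [0.3, 0.1, -2.6]
width: 0.0211
finger_force: 59.1
t 5.87 at [457.2 120.  140.5] w 21.1 F [ 0.3  0.1 -2.6] grip 59.1
turn [0.    0.    0.001] slide now [-11.33   6.57   0.82] after turn [-11.33   6.59   0.82]
```

```bash
for i in 1 2; do python3 -m crank '[{"slide":[-0.94,0.55,0],"turn":[0,0,0]},{"slide":[-0.94,0.55,0],"turn":[0,0,0]},{"slide":[-0.94,0.55,0],"turn":[0,0,0]},{"slide":[-0.94,0.55,0],"turn":[0,0,0]},{"slide":[-0.94,0.55,0],"turn":[0,0,0]}]' >/dev/null; done
python3 -m crank '[{"slide":[-0.94,0.55,0.5],"turn":[0,0,0]},{"slide":[-0.94,0.55,1],"turn":[0,0,0]},{"slide":[0,0,1],"turn":[0,0,0]},{"slide":[0,0,0],"turn":[0,0,0]},{"slide":[0,0,0],"turn":[0,0,0]}]' >/dev/null
python3 plan.py 628.7 -159 31 1.4
python3 - <<'E'
from h import *
a=snap('scene','s2.png');b=snap('top','t2.png')
cv2.imwrite('pics/g2.png',np.hstack([cv2.resize(a[220:320,200:300],None,fx=4,fy=4),cv2.resize(b[100:200,380:480],None,fx=4,fy=4)])[:,:,::-1])
E
```

```text
t 7.12 at [ 625.1 -156.7   72.9] w 21.3 F [ 0.3 -0.5 -2.1] grip 59.3
turn [-0.009 -0.004 -0.   ] slide now [-0.1   0.16  1.67] after turn [-0.09  0.14  1.67]
```

View pics/g2.png

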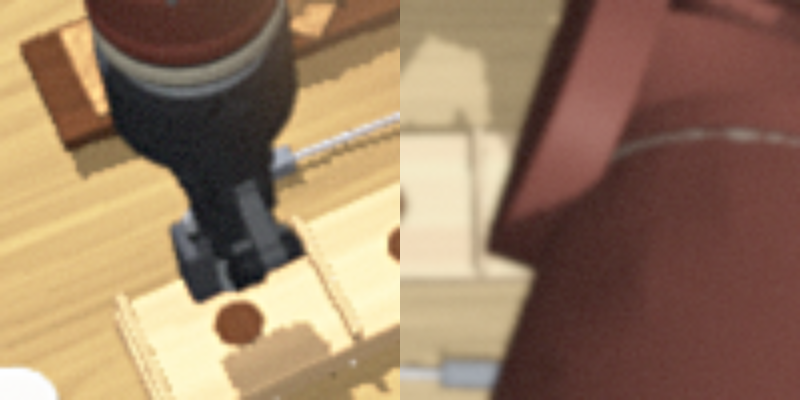

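Run:
```python
from h import *
for p in((200,302),(300,256),(178,262)): print((onz('scene',(p[0]/4+199.6,p[1]/4+219.6),.0625)*1000).round(1))
a=cv2.imread('pics/s2.png');cv2.imwrite('pics/g2b.png',cv2.resize(cv2.convertScaleAbs(a[265:305,235:285],alpha=2.5,beta=10),None,fx=14,fy=14,interpolation=cv2.INTER_CUBIC))
for P in((636,-159,.0625),(636,-181,62.5),(636,-137,62.5)):print(((proj('scene',[P[0]/1000,P[1]/1000,.0625])-[235,265])*14).round())
```

```text
[ 634.4 -175.8   62.5]
[ 632.8 -126.6   62.5]
[ 611.1 -177.2   62.5]
[331. 379.]
[170. 448.]
[490. 311.]
```

View pics/g2b.png

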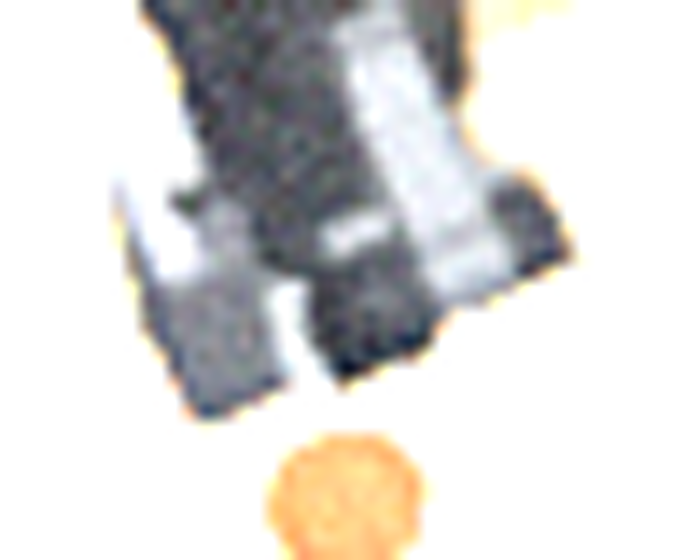

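The padlock's centre sits about +4 mm in y from the TCP, so I'll aim the TCP at y=-163.

```bash
python3 -m crank '[{"slide":[-0.25,0.14,0],"turn":[0,0,0]},{"slide":[0,0,0.6],"turn":[0,0,0]},{"slide":[0,0,0.6],"turn":[0,0,0]},{"slide":[0,0,0.2],"turn":[0,0,0]},{"slide":[0,0,0],"turn":[0,0,0]}]' >/dev/null
python3 -m crank '[{"slide":[0,0,0.1],"turn":[0,0,0]},{"slide":[0,0,0],"turn":[0,0,0]}]' >/dev/null
python3 plan.py 628.7 -163 31 1.4
```

```text
t 7.8 at [ 632.2 -164.    40.4] w 21.2 F [-0.5  0.6 -2.3] grip 59.3
turn [-0.    -0.    -0.001] slide now [ 0.04 -0.14  0.38] after turn [ 0.04 -0.14  0.38]
```

```bash
python3 -m crank '[{"slide":[0.04,-0.14,0.2],"turn":[0,0,0]},{"slide":[0,0,0.12],"turn":[0,0,0]},{"slide":[0,0,0],"turn":[0,0,0]},{"slide":[0,0,0],"turn":[0,0,0]},{"slide":[0,0,0],"turn":[0,0,0]}]' >/dev/null
python3 plan.py 628.7 -163 31 1.4
python3 - <<'E'
from h import *
a=snap('scene','s3.png')
cv2.imwrite('pics/g3.png',cv2.resize(cv2.convertScaleAbs(a[265:325,215:295,::-1],alpha=1.8,beta=10),None,fx=10,fy=10,interpolation=cv2.INTER_CUBIC))
E
```

```text
t 8.22 at [ 628.9 -163.4   33. ] w 20.9 F [-0.1 -0.  -2.5] grip 59.3
turn [ 0.     0.    -0.001] slide now [ 0.01 -0.01  0.08] after turn [ 0.01 -0.01  0.08]
```

View pics/g3.png

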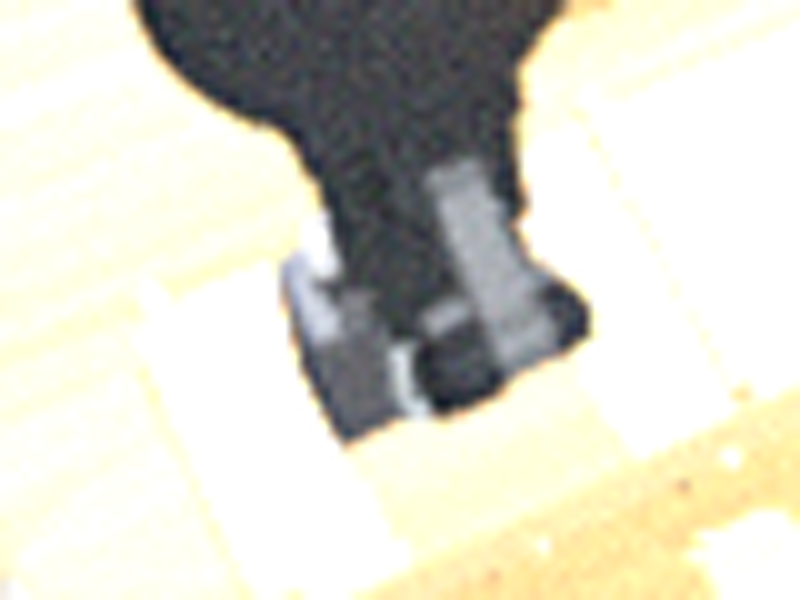

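Run:
```python
from h import *
for z in(.0225,):
  for q in((348,445),(590,330),(400,420)): print((onz('scene',(q[0]/10+214.5,q[1]/10+264.5),z)*1000).round(1))
for P in((640,-159),(640,-181),(640,-137)): print(P,((proj('scene',[P[0]/1000,P[1]/1000,.022])-[215,265])*10).round())
```

```text
[ 638.5 -182.3   22.5]
[ 636.6 -133.3   22.5]
[ 638.1 -171.9   22.5]
(640, -159) [464. 396.]
(640, -181) [353. 445.]
(640, -137) [574. 349.]
```

```bash
python3 -m crank '[{"slide":[0,0,0.08],"turn":[0,0,0]},{"slide":[0,0,0],"turn":[0,0,0]},{"slide":[0,0,0],"turn":[0,0,0]}]'
```

```text
clock: 8.52
tool_pos: [0.6292, -0.1634, 0.0311]
tcp_rot: [[-0.023, 1.0, 0.001], [1.0, 0.023, -0.0], [-0.0, 0.001, -1.0]]
contact_force: [-0.1, -1.3, -1.1]
width: 0.021
finger_force: 59.5
```

Weight is starting to shift onto the floor. One more small step, then release and retreat towards the tin.

```bash
python3 -m crank '[{"slide":[0,0,0.04],"turn":[0,0,0]},{"slide":[0,0,0],"turn":[0,0,0]},{"slide":[0,0,0],"turn":[0,0,0]}]'
python3 -m crank '[{"slide":[0,0,0],"turn":[0,0,0]},{"slide":[0,0,0],"turn":[0,0,0]},{"slide":[0,0,0],"turn":[0,0,0]},{"slide":[0,0,0],"turn":[0,0,0]},{"slide":[0,0,0],"turn":[0,0,0]}]' 1
python3 -m crank '[{"slide":[0,0,-0.5],"turn":[0,0,0]},{"slide":[0,0,-1],"turn":[0,0,0]},{"slide":[0,0,-1],"turn":[0,0,0]},{"slide":[0,0,-1],"turn":[0,0,0]},{"slide":[0,0,-1],"turn":[0,0,0]}]' >/dev/null
python3 -m crank '[{"slide":[0,0,0],"turn":[0,0,0]},{"slide":[0,0,0],"turn":[0,0,0]},{"slide":[0,0,0],"turn":[0,0,0]}]' >/dev/null
python3 plan.py 458.7 31 140 1.4
```

```text
clock: 8.77
tool_pos: [0.6292, -0.1634, 0.031]
tcp_rot: [[-0.023, 1.0, 0.0], [1.0, 0.023, -0.0], [-0.0, 0.0, -1.0]]
contact_force: [-3.7, 1.5, 5.1]
width: 0.0212
finger_force: 60.3
clock: 9.18
tool_pos: [0.6288, -0.1633, 0.0296]
tcp_rot: [[-0.023, 1.0, -0.0], [1.0, 0.023, 0.0], [0.0, -0.0, -1.0]]
contact_force: [-0.2, -0.4, 0.4]
width: 0.0796
finger_force: 0.0
t 9.85 at [ 628.6 -163.2  142.2] w 85.7 F [ 0.1 -0.2 -0.3] grip 0.0
turn [-0.    -0.    -0.001] slide now [ 7.92 -6.62  0.09] after turn [ 7.93 -6.6   0.09]
```

```bash
python3 -m crank '[{"slide":[0.88,-0.735,0],"turn":[0,0,0]},{"slide":[0.88,-0.735,0],"turn":[0,0,0]},{"slide":[0.88,-0.735,0],"turn":[0,0,0]},{"slide":[0.88,-0.735,0],"turn":[0,0,0]},{"slide":[0.88,-0.735,0],"turn":[0,0,0]}]' >/dev/null
python3 -m crank '[{"slide":[0.88,-0.735,0],"turn":[0,0,0]},{"slide":[0.88,-0.735,0],"turn":[0,0,0]},{"slide":[0.88,-0.735,0],"turn":[0,0,0]},{"slide":[0.88,-0.735,0],"turn":[0,0,0]}]' >/dev/null
python3 -m crank '[{"slide":[0,0,0],"turn":[0,0,0]},{"slide":[0,0,0],"turn":[0,0,0]},{"slide":[0,0,0],"turn":[0,0,0]},{"slide":[0,0,0],"turn":[0,0,0]}]' >/dev/null
python3 plan.py 458.7 31 21 1.4
python3 - <<'E'
from h import *
a=snap('scene','s4.png');b=snap('top','t4.png')
cv2.imwrite('pics/g4.png',np.hstack([cv2.resize(a[250:330,215:295],None,fx=5,fy=5,interpolation=2),cv2.resize(b[110:190,385:465],None,fx=5,fy=5,interpolation=2)])[:,:,::-1])
E
```

```text
t 10.93 at [459.3  30.2 141.9] w 85.5 F [-0.7 -0.8  0.7] grip 0.0
turn [-0.001  0.    -0.002] slide now [ 0.03 -0.02  4.83] after turn [ 0.03 -0.02  4.83]
```

View pics/g4.png

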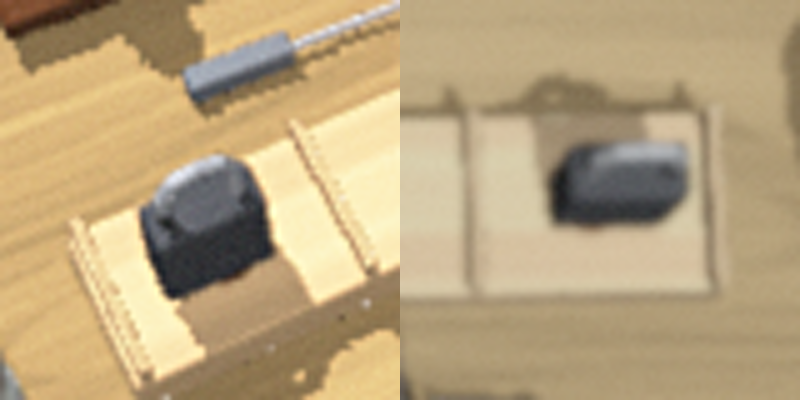

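Padlock stands upright in the right-hand bay. On to the tin.

```bash
python3 - <<'E'
from h import *
for q in((178,298),(273,247)): print((onz('scene',(q[0]/5+214.6,q[1]/5+249.6),.02)*1000).round(1))
E
python3 -m crank '[{"slide":[0.03,-0.02,1],"turn":[0,0,0]},{"slide":[0,0,1],"turn":[0,0,0]},{"slide":[0,0,1],"turn":[0,0,0]},{"slide":[0,0,1],"turn":[0,0,0]},{"slide":[0,0,0.5],"turn":[0,0,0]}]' >/dev/null
python3 -m crank '[{"slide":[0,0,0.35],"turn":[0,0,0]},{"slide":[0,0,0],"turn":[0,0,0]},{"slide":[0,0,0],"turn":[0,0,0]},{"slide":[0,0,0],"turn":[0,0,0]}]'
python3 -m crank '[{"slide":[0,0,0],"turn":[0,0,0]},{"slide":[0,0,0],"turn":[0,0,0]},{"slide":[0,0,0],"turn":[0,0,0]},{"slide":[0,0,0],"turn":[0,0,0]},{"slide":[0,0,0],"turn":[0,0,0]}]' 0
python3 -m crank '[{"slide":[0,0,0],"turn":[0,0,0]},{"slide":[0,0,0],"turn":[0,0,0]},{"slide":[0,0,0],"turn":[0,0,0]}]'
```

```text
[ 638.3 -180.8   20. ]
[ 634.6 -141.3   20. ]
clock: 11.78
tool_pos: [0.4597, 0.0313, 0.0223]
tcp_rot: [[-0.023, 1.0, 0.002], [1.0, 0.023, -0.0], [-0.0, 0.002, -1.0]]
contact_force: [0.5, -1.2, 1.1]
width: 0.0853
finger_force: 0.0
clock: 12.2
tool_pos: [0.4596, 0.0315, 0.0224]
tcp_rot: [[-0.023, 1.0, 0.003], [1.0, 0.023, -0.0], [-0.0, 0.002, -1.0]]
contact_force: [-0.6, -0.6, 5.8]
width: 0.0505
finger_force: 62.9
clock: 12.45
tool_pos: [0.4596, 0.0315, 0.0224]
tcp_rot: [[-0.023, 1.0, 0.002], [1.0, 0.023, -0.0], [-0.0, 0.002, -1.0]]
contact_force: [-0.1, 0.1, 5.8]
width: 0.0505
finger_force: 62.9
```

```bash
python3 -m crank '[{"slide":[0,0,-0.4],"turn":[0,0,0]},{"slide":[0,0,-1],"turn":[0,0,0]},{"slide":[0,0,-1],"turn":[0,0,0]},{"slide":[0,0,-1],"turn":[0,0,0]},{"slide":[0,0,-1],"turn":[0,0,0]}]' >/dev/null
python3 -m crank '[{"slide":[0,0,0],"turn":[0,0,0]},{"slide":[0,0,0],"turn":[0,0,0]}]'
python3 plan.py 626.4 -69.2 60 1.4
```

```text
clock: 13.03
tool_pos: [0.4593, 0.0316, 0.1329]
tcp_rot: [[-0.023, 1.0, 0.003], [1.0, 0.023, -0.0], [-0.0, 0.003, -1.0]]
contact_force: [-0.5, -0.3, -0.8]
width: 0.0505
finger_force: 62.5
t 13.03 at [459.3  31.6 132.9] w 50.5 F [-0.5 -0.3 -0.8] grip 62.5
turn [ 0.003  0.    -0.001] slide now [-4.18  6.58  2.94] after turn [-4.19  6.58  2.92]
```

```bash
python3 -m crank '[{"slide":[-0.6,0.94,0],"turn":[0,0,0]},{"slide":[-0.6,0.94,0],"turn":[0,0,0]},{"slide":[-0.6,0.94,0],"turn":[0,0,0]},{"slide":[-0.6,0.94,0],"turn":[0,0,0]},{"slide":[-0.6,0.94,0],"turn":[0,0,0]}]' >/dev/null
python3 -m crank '[{"slide":[-0.6,0.94,0],"turn":[0,0,0]},{"slide":[-0.58,0.94,0],"turn":[0,0,0]},{"slide":[0,0,1],"turn":[0,0,0]},{"slide":[0,0,1],"turn":[0,0,0]},{"slide":[0,0,0.9],"turn":[0,0,0]}]' >/dev/null
python3 -m crank '[{"slide":[0,0,0],"turn":[0,0,0]},{"slide":[0,0,0],"turn":[0,0,0]},{"slide":[0,0,0],"turn":[0,0,0]},{"slide":[0,0,0],"turn":[0,0,0]}]' >/dev/null
python3 plan.py 626.4 -69.2 20 1.4
```

```text
t 14.2 at [626.3 -69.2  60.4] w 50.2 F [0.6 0.5 0.2] grip 62.7
turn [ 0.003  0.001 -0.001] slide now [ 0.   -0.    1.61] after turn [0.   0.   1.61]
```

Run:
```python
from h import *
a=snap('scene','s5.png')
cv2.imwrite('pics/g5.png',cv2.resize(cv2.convertScaleAbs(a[235:305,255:345,::-1],alpha=1.5),None,fx=8,fy=8,interpolation=2))
# expected bottom outline extremes of tin if centred under TCP
p=env.get_state()['tool_pos'];z=p[2]+.001
for a in range(0,360,45): print(((proj('scene',[p[0]+.026*np.cos(np.radians(a)),p[1]+.026*np.sin(np.radians(a)),z])-[255,235])*8).round(),end='')
```

```text
[423. 360.][480. 304.][474. 230.][411. 183.][327. 188.][269. 242.][272. 316.][335. 366.]
```

View pics/g5.png

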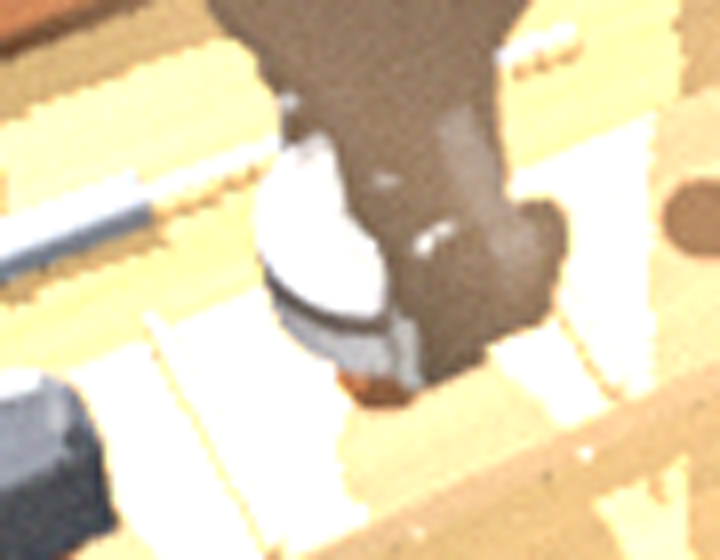

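Tin held level, centred as predicted (left edge near x=265). Lowering.

```bash
python3 -m crank '[{"slide":[0,0,0.7],"turn":[0,0,0]},{"slide":[0,0,0.6],"turn":[0,0,0]},{"slide":[0,0,0.28],"turn":[0,0,0]},{"slide":[0,0,0],"turn":[0,0,0]},{"slide":[0,0,0],"turn":[0,0,0]}]'
python3 -m crank '[{"slide":[0,0,0.05],"turn":[0,0,0]},{"slide":[0,0,0],"turn":[0,0,0]},{"slide":[0,0,0],"turn":[0,0,0]}]'
```

```text
clock: 14.67
tool_pos: [0.6253, -0.069, 0.0189]
tcp_rot: [[-0.023, 1.0, -0.0], [1.0, 0.023, 0.0], [0.0, -0.0, -1.0]]
contact_force: [0.9, 0.8, -1.8]
width: 0.0503
finger_force: 65.3
clock: 14.92
tool_pos: [0.6255, -0.0691, 0.0184]
tcp_rot: [[-0.023, 1.0, 0.0], [1.0, 0.023, -0.0], [-0.0, 0.0, -1.0]]
contact_force: [-0.4, 0.2, 2.4]
width: 0.0503
finger_force: 65.6
```

```bash
python3 -m crank '[{"slide":[0,0,0],"turn":[0,0,0]},{"slide":[0,0,0],"turn":[0,0,0]},{"slide":[0,0,0],"turn":[0,0,0]},{"slide":[0,0,0],"turn":[0,0,0]},{"slide":[0,0,0],"turn":[0,0,0]}]' 1
python3 -m crank '[{"slide":[0,0,-0.5],"turn":[0,0,0]},{"slide":[0,0,-1],"turn":[0,0,0]},{"slide":[0,0,-1],"turn":[0,0,0]},{"slide":[0,0,-1],"turn":[0,0,0.12]},{"slide":[0,0,-0.8],"turn":[0,0,0.12]}]' >/dev/null
python3 -m crank '[{"slide":[0,0,0],"turn":[0,0,0.107]},{"slide":[0,0,0],"turn":[0,0,0]},{"slide":[0,0,0],"turn":[0,0,0]}]' >/dev/null
python3 plan.py 455.8 -71.3 100 -18.5
```

```text
clock: 15.33
tool_pos: [0.6252, -0.0691, 0.0176]
tcp_rot: [[-0.023, 1.0, -0.0], [1.0, 0.023, 0.0], [0.0, -0.0, -1.0]]
contact_force: [-0.5, -0.0, -0.0]
width: 0.085
finger_force: 0.0
t 16.0 at [625.3 -69.1 126. ] w 85.4 F [-0.1  0.  -0.8] grip 0.0
turn [ 0.001 -0.     0.002] slide now [-2.23 -6.41  1.04] after turn [-2.24 -6.4   1.04]
```

```bash
python3 -m crank '[{"slide":[-0.32,-0.91,0],"turn":[0,0,0]},{"slide":[-0.32,-0.91,0],"turn":[0,0,0]},{"slide":[-0.32,-0.91,0],"turn":[0,0,0]},{"slide":[-0.32,-0.91,0],"turn":[0,0,0]},{"slide":[-0.32,-0.91,0],"turn":[0,0,0]}]' >/dev/null
python3 -m crank '[{"slide":[-0.32,-0.91,0],"turn":[0,0,0]},{"slide":[-0.32,-0.94,0],"turn":[0,0,0]},{"slide":[0,0,1],"turn":[0,0,0]},{"slide":[0,0,0],"turn":[0,0,0]},{"slide":[0,0,0],"turn":[0,0,0]}]' >/dev/null
python3 -m crank '[{"slide":[0,0,0],"turn":[0,0,0]},{"slide":[0,0,0],"turn":[0,0,0]}]' >/dev/null
python3 plan.py 455.8 -71.3 26 -18.5
python3 - <<'E'
from h import *
a=snap('scene','s6.png')
c=a[235:330,220:345,::-1]
cv2.imwrite('pics/g6.png',cv2.resize(c,None,fx=6,fy=6,interpolation=2))
E
```

```text
t 17.0 at [456.6 -71.4 100.9] w 85.4 F [ 0.1 -0.4  0.4] grip 0.0
turn [ 0. -0. -0.] slide now [-0.01 -0.03  3.  ] after turn [-0.01 -0.03  3.  ]
```

View pics/g6.png

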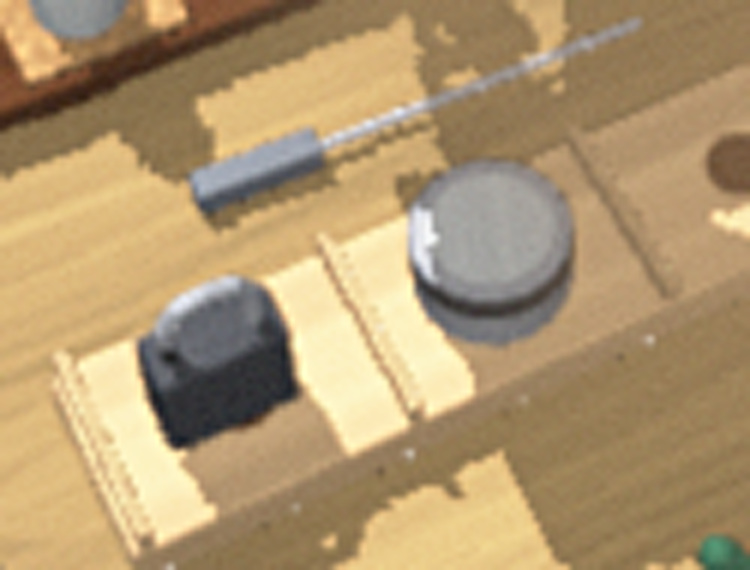

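```bash
python3 - <<'E'
from h import *
print((onz('scene',(301.4,273.6),.048)*1000).round(1))
E
python3 -m crank '[{"slide":[0,-0.03,1],"turn":[0,0,0]},{"slide":[0,0,0.9],"turn":[0,0,0]},{"slide":[0,0,0.8],"turn":[0,0,0]},{"slide":[0,0,0.25],"turn":[0,0,0]},{"slide":[0,0,0],"turn":[0,0,0]}]' >/dev/null
python3 -m crank '[{"slide":[0,0,0],"turn":[0,0,0]},{"slide":[0,0,0],"turn":[0,0,0]},{"slide":[0,0,0],"turn":[0,0,0]}]'
python3 -m crank '[{"slide":[0,0,0],"turn":[0,0,0]},{"slide":[0,0,0],"turn":[0,0,0]},{"slide":[0,0,0],"turn":[0,0,0]},{"slide":[0,0,0],"turn":[0,0,0]},{"slide":[0,0,0],"turn":[0,0,0]}]' 0
python3 -m crank '[{"slide":[0,0,0],"turn":[0,0,0]},{"slide":[0,0,0],"turn":[0,0,0]},{"slide":[0,0,0],"turn":[0,0,0]},{"slide":[0,0,0],"turn":[0,0,0]}]'
```

```text
[627.4 -70.7  48. ]
clock: 17.72
tool_pos: [0.4565, -0.0714, 0.0283]
tcp_rot: [[0.318, 0.948, 0.003], [0.948, -0.318, -0.001], [0.0, 0.003, -1.0]]
contact_force: [-0.1, -0.3, 0.9]
width: 0.085
finger_force: 0.0
clock: 18.13
tool_pos: [0.4551, -0.071, 0.0267]
tcp_rot: [[0.318, 0.948, 0.0], [0.948, -0.318, -0.0], [0.0, 0.0, -1.0]]
contact_force: [0.9, 0.8, -0.2]
width: 0.0251
finger_force: 0.0
clock: 18.47
tool_pos: [0.4553, -0.0711, 0.0268]
tcp_rot: [[0.318, 0.948, 0.0], [0.948, -0.318, -0.0], [-0.0, 0.001, -1.0]]
contact_force: [0.0, 0.0, 3.0]
width: 0.0169
finger_force: 59.4
```

```bash
python3 -m crank '[{"slide":[0,0,-0.4],"turn":[0,0,0]},{"slide":[0,0,-1],"turn":[0,0,0]},{"slide":[0,0,-1],"turn":[0,0,-0.115]},{"slide":[0,0,-1],"turn":[0,0,-0.115]},{"slide":[0,0,-0.6],"turn":[0,0,-0.117]}]' >/dev/null
python3 -m crank '[{"slide":[0,0,0],"turn":[0,0,0]},{"slide":[0,0,0],"turn":[0,0,0]},{"slide":[0,0,0],"turn":[0,0,0]}]' >/dev/null
python3 plan.py 624.6 8.7 60 1.4
```

```text
t 19.13 at [454.2 -70.7 125.3] w 16.8 F [-0.3  1.2 -0.1] grip 59.1
turn [-0.002 -0.001 -0.004] slide now [3.03 6.89 2.6 ] after turn [3.01 6.89 2.61]
```

```bash
python3 -m crank '[{"slide":[0.43,0.98,0],"turn":[0,0,0]},{"slide":[0.43,0.98,0],"turn":[0,0,0]},{"slide":[0.43,0.98,0],"turn":[0,0,0]},{"slide":[0.43,0.98,0],"turn":[0,0,0]},{"slide":[0.43,0.98,0],"turn":[0,0,0]}]' >/dev/null
python3 -m crank '[{"slide":[0.43,0.98,0],"turn":[0,0,0]},{"slide":[0.43,0.98,0],"turn":[0,0,0]},{"slide":[0,0,1],"turn":[0,0,0]},{"slide":[0,0,1],"turn":[0,0,0]},{"slide":[0,0,0.6],"turn":[0,0,0]}]' >/dev/null
python3 -m crank '[{"slide":[0,0,0],"turn":[0,0,0]},{"slide":[0,0,0],"turn":[0,0,0]},{"slide":[0,0,0],"turn":[0,0,0]},{"slide":[0,0,0],"turn":[0,0,0]}]' >/dev/null
python3 plan.py 624.6 8.7 24 1.4
python3 - <<'E'
from h import *
a=snap('scene','s7.png')
cv2.imwrite('pics/g7.png',cv2.resize(a[205:280,295:395,::-1],None,fx=8,fy=8,interpolation=2))
p=env.get_state()['tool_pos'];z=p[2]-.003
# whistle bottom corners expected, front face: mouth end, barrel end
for dy in(37,-13): print(((proj('scene',[p[0]+.009,p[1]+dy/1000,z])-[295,205])*8).round())
E
```

```text
t 20.3 at [625.7   8.   63. ] w 16.7 F [0.6 1.5 0.6] grip 59.1
turn [ 0.002  0.    -0.002] slide now [ 0.03 -0.05  1.56] after turn [ 0.03 -0.04  1.56]
[500. 360.]
[315. 439.]
```

View pics/g7.png

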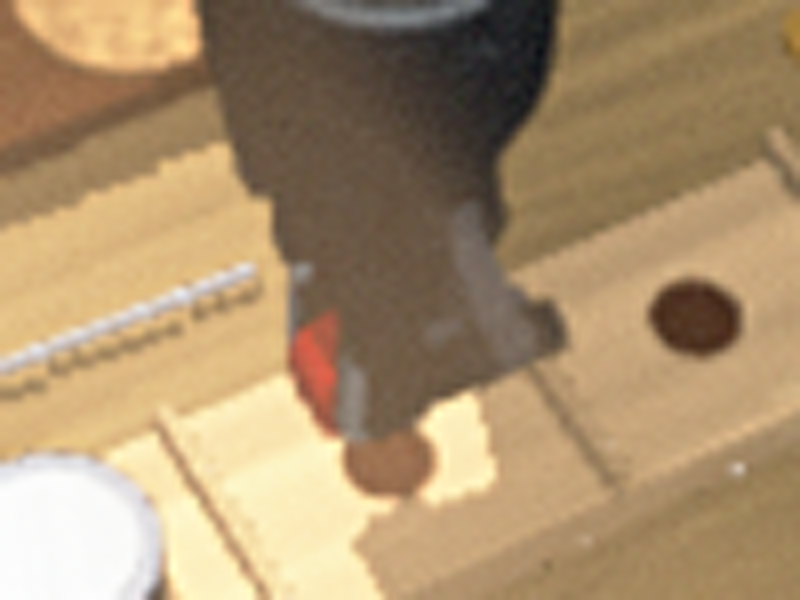

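Whistle held level, barrel end at (325,430) against the predicted (315,439), within 2 mm. Lowering.

```bash
python3 -m crank '[{"slide":[0.03,-0.04,0.7],"turn":[0,0,0]},{"slide":[0,0,0.6],"turn":[0,0,0]},{"slide":[0,0,0.2],"turn":[0,0,0]},{"slide":[0,0,0],"turn":[0,0,0]},{"slide":[0,0,0],"turn":[0,0,0]}]' 
python3 -m crank '[{"slide":[0,0,0],"turn":[0,0,0]},{"slide":[0,0,0],"turn":[0,0,0]}]'
```

```text
clock: 20.77
tool_pos: [0.6238, 0.0089, 0.024]
tcp_rot: [[-0.023, 1.0, -0.0], [1.0, 0.023, 0.0], [0.0, -0.0, -1.0]]
contact_force: [0.1, 0.4, 0.5]
width: 0.0165
finger_force: 60.3
clock: 20.93
tool_pos: [0.6238, 0.0089, 0.024]
tcp_rot: [[-0.023, 1.0, -0.0], [1.0, 0.023, 0.0], [0.0, -0.0, -1.0]]
contact_force: [1.0, -1.9, -0.9]
width: 0.0168
finger_force: 60.3
```

```bash
python3 -m crank '[{"slide":[0,0,0.04],"turn":[0,0,0]},{"slide":[0,0,0],"turn":[0,0,0]},{"slide":[0,0,0],"turn":[0,0,0]}]'
python3 -m crank '[{"slide":[0,0,0],"turn":[0,0,0]},{"slide":[0,0,0],"turn":[0,0,0]},{"slide":[0,0,0],"turn":[0,0,0]},{"slide":[0,0,0],"turn":[0,0,0]},{"slide":[0,0,0],"turn":[0,0,0]}]' 1
python3 -m crank '[{"slide":[0,0,-0.5],"turn":[0,0,0]},{"slide":[0,0,-1],"turn":[0,0,0]},{"slide":[0,0,-1],"turn":[0,0,0]},{"slide":[0,0,-1],"turn":[0,0,0]},{"slide":[0,0,-1],"turn":[0,0,0]}]' >/dev/null
python3 -m crank '[{"slide":[0,0,-0.6],"turn":[0,0,0]},{"slide":[0,0,0],"turn":[0,0,0]},{"slide":[0,0,0],"turn":[0,0,0]}]' >/dev/null
python3 plan.py 466.7 -150.5 140 1.4
```

```text
clock: 21.18
tool_pos: [0.624, 0.0088, 0.0233]
tcp_rot: [[-0.023, 1.0, 0.0], [1.0, 0.023, -0.0], [-0.0, 0.0, -1.0]]
contact_force: [0.1, 0.1, 1.1]
width: 0.0168
finger_force: 60.5
clock: 21.6
tool_pos: [0.6237, 0.0089, 0.0229]
tcp_rot: [[-0.023, 1.0, -0.0], [1.0, 0.023, 0.0], [0.0, -0.0, -1.0]]
contact_force: [-0.7, -0.0, -0.1]
width: 0.0762
finger_force: 0.0
t 22.27 at [624.6   8.8 152.4] w 85.2 F [ 0.1 -0.2 -0.9] grip 0.0
turn [ 0.003  0.    -0.001] slide now [-6.23 -6.46  0.48] after turn [-6.22 -6.47  0.49]
```

```bash
python3 -m crank '[{"slide":[-0.89,-0.925,0],"turn":[0,0,0]},{"slide":[-0.89,-0.925,0],"turn":[0,0,0]},{"slide":[-0.89,-0.925,0],"turn":[0,0,0]},{"slide":[-0.89,-0.925,0],"turn":[0,0,0]},{"slide":[-0.89,-0.925,0],"turn":[0,0,0]}]' >/dev/null
python3 -m crank '[{"slide":[-0.89,-0.925,0],"turn":[0,0,0]},{"slide":[-0.89,-0.925,0],"turn":[0,0,0]},{"slide":[0,0,0],"turn":[0,0,0]},{"slide":[0,0,0],"turn":[0,0,0]}]' >/dev/null
python3 -m crank '[{"slide":[0,0,0],"turn":[0,0,0]},{"slide":[0,0,0],"turn":[0,0,0]},{"slide":[0,0,0],"turn":[0,0,0]}]' >/dev/null
python3 plan.py 466.7 -150.5 50 1.4
python3 - <<'E'
from h import *
a=snap('scene','s8.png')
cv2.imwrite('pics/g8.png',cv2.resize(a[215:330,215:365,::-1],None,fx=5,fy=5,interpolation=2))
E
```

```text
t 23.27 at [ 465.9 -149.8  150.1] w 85.6 F [ 0.1 -0.9 -0.1] grip 0.0
turn [-0.001 -0.001 -0.   ] slide now [-0.03  0.04  4.  ] after turn [-0.03  0.03  4.  ]
```

View pics/g8.png

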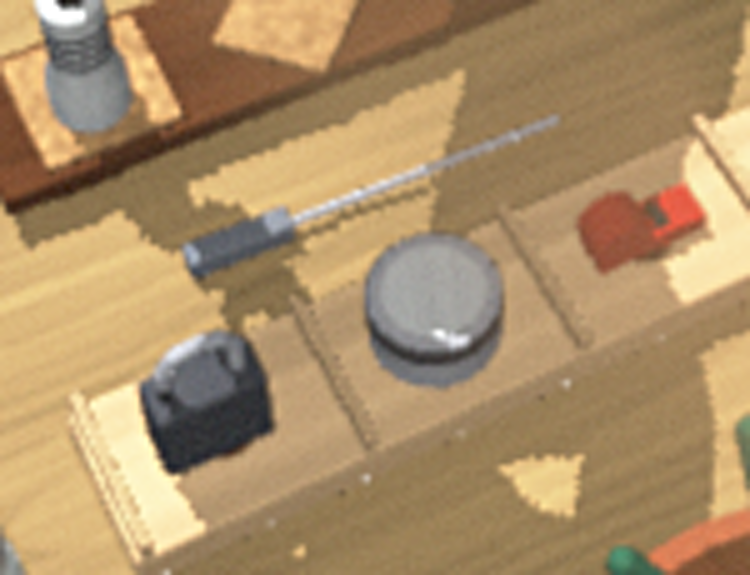

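Padlock (205,400), tin (432,310) and whistle (640,228) all sit in their bays. Now the torch.

```bash
python3 -m crank '[{"slide":[-0.03,0.03,1],"turn":[0,0,0]},{"slide":[0,0,1],"turn":[0,0,0]},{"slide":[0,0,1],"turn":[0,0,0]},{"slide":[0,0,0.6],"turn":[0,0,0]},{"slide":[0,0,0.4],"turn":[0,0,0]}]' >/dev/null
python3 -m crank '[{"slide":[0,0,0],"turn":[0,0,0]},{"slide":[0,0,0],"turn":[0,0,0]},{"slide":[0,0,0],"turn":[0,0,0]}]'
python3 -m crank '[{"slide":[0,0,0],"turn":[0,0,0]},{"slide":[0,0,0],"turn":[0,0,0]},{"slide":[0,0,0],"turn":[0,0,0]},{"slide":[0,0,0],"turn":[0,0,0]},{"slide":[0,0,0],"turn":[0,0,0]}]' 0
python3 -m crank '[{"slide":[0,0,0],"turn":[0,0,0]},{"slide":[0,0,0],"turn":[0,0,0]},{"slide":[0,0,0],"turn":[0,0,0]},{"slide":[0,0,0],"turn":[0,0,0]}]'
```

```text
clock: 23.98
tool_pos: [0.4674, -0.1516, 0.0519]
tcp_rot: [[-0.023, 1.0, 0.002], [1.0, 0.023, -0.001], [-0.001, 0.002, -1.0]]
contact_force: [-0.4, 0.4, 0.5]
width: 0.0856
finger_force: 0.0
clock: 24.4
tool_pos: [0.4665, -0.1514, 0.0509]
tcp_rot: [[-0.023, 1.0, 0.001], [1.0, 0.023, -0.0], [-0.0, 0.001, -1.0]]
contact_force: [0.2, -0.6, 0.6]
width: 0.0256
finger_force: 3.3
clock: 24.73
tool_pos: [0.4667, -0.1515, 0.0511]
tcp_rot: [[-0.023, 1.0, 0.001], [1.0, 0.023, -0.0], [-0.0, 0.001, -1.0]]
contact_force: [-0.5, 1.2, 3.4]
width: 0.0239
finger_force: 58.5
```

```bash
python3 -m crank '[{"slide":[0,0,-0.4],"turn":[0,0,0]},{"slide":[0,0,-1],"turn":[0,0,0]},{"slide":[0,0,-1],"turn":[0,0,0]},{"slide":[0,0,-1],"turn":[0,0,0]},{"slide":[0,0,-1],"turn":[0,0,0]}]' >/dev/null
python3 -m crank '[{"slide":[0,0,-0.2],"turn":[0,0,0]},{"slide":[0,0,0],"turn":[0,0,0]},{"slide":[0,0,0],"turn":[0,0,0]}]'
python3 plan.py 622 110.5 90 1.4
```

```text
clock: 25.4
tool_pos: [0.4658, -0.151, 0.1646]
tcp_rot: [[-0.023, 1.0, -0.001], [1.0, 0.023, 0.001], [0.001, -0.001, -1.0]]
contact_force: [0.2, -0.2, -1.6]
width: 0.0241
finger_force: 58.5
t 25.4 at [ 465.8 -151.   164.6] w 24.1 F [ 0.2 -0.2 -1.6] grip 58.5
turn [-0.001 -0.001 -0.001] slide now [10.31  6.49  2.98] after turn [10.3   6.5   2.98]
```

```bash
for i in 1 2; do python3 -m crank '[{"slide":[0.937,0.59,0],"turn":[0,0,0]},{"slide":[0.937,0.59,0],"turn":[0,0,0]},{"slide":[0.937,0.59,0],"turn":[0,0,0]},{"slide":[0.937,0.59,0],"turn":[0,0,0]},{"slide":[0.937,0.59,0],"turn":[0,0,0]}]' >/dev/null; done
python3 -m crank '[{"slide":[0.93,0.6,0],"turn":[0,0,0]},{"slide":[0,0,1],"turn":[0,0,0]},{"slide":[0,0,1],"turn":[0,0,0]},{"slide":[0,0,1],"turn":[0,0,0]},{"slide":[0,0,0],"turn":[0,0,0]}]' >/dev/null
python3 -m crank '[{"slide":[0,0,0],"turn":[0,0,0]},{"slide":[0,0,0],"turn":[0,0,0]},{"slide":[0,0,0],"turn":[0,0,0]}]' >/dev/null
python3 plan.py 622 110.5 48 1.4
python3 - <<'E'
from h import *
a=snap('scene','s9.png')
cv2.imwrite('pics/g9.png',cv2.resize(a[185:280,325:435,::-1],None,fx=6,fy=6,interpolation=2))
p=env.get_state()['tool_pos'];z=p[2]-.028
for a in range(0,360,45): print(((proj('scene',[p[0]+.017*np.cos(np.radians(a)),p[1]+.017*np.sin(np.radians(a)),z])-[325,185])*6).round(),end='')
E
```

```text
t 26.9 at [623.9 109.8  92.3] w 24.0 F [ 0.5 -0.2  0. ] grip 58.6
turn [ 0.003 -0.    -0.002] slide now [ 0.03 -0.08  1.77] after turn [ 0.03 -0.08  1.77]
[381. 323.][404. 298.][397. 266.][365. 245.][326. 247.][302. 271.][308. 303.][341. 325.]
```

View pics/g9.png

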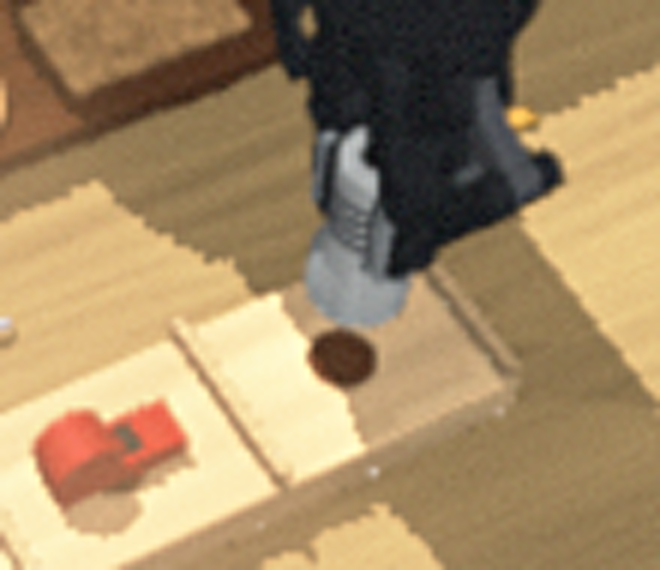

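The torch head outline (305–407, bottom 325) matches the prediction, and it hangs upright. Lowering.

```bash
python3 -m crank '[{"slide":[0.03,-0.06,0.7],"turn":[0,0,0]},{"slide":[0,0,0.6],"turn":[0,0,0]},{"slide":[0,0,0.36],"turn":[0,0,0]},{"slide":[0,0,0],"turn":[0,0,0]},{"slide":[0,0,0],"turn":[0,0,0]}]' >/dev/null
python3 -m crank '[{"slide":[0,0,0],"turn":[0,0,0]},{"slide":[0,0,0],"turn":[0,0,0]}]'
```

```text
clock: 27.53
tool_pos: [0.6215, 0.1106, 0.0492]
tcp_rot: [[-0.023, 1.0, 0.0], [1.0, 0.023, 0.0], [0.0, 0.0, -1.0]]
contact_force: [-0.7, 0.4, -0.0]
width: 0.024
finger_force: 62.7
```

```bash
python3 -m crank '[{"slide":[0,0,0.05],"turn":[0,0,0]},{"slide":[0,0,0],"turn":[0,0,0]},{"slide":[0,0,0],"turn":[0,0,0]}]'
python3 -m crank '[{"slide":[0,0,0.03],"turn":[0,0,0]},{"slide":[0,0,0],"turn":[0,0,0]},{"slide":[0,0,0],"turn":[0,0,0]}]'
```

```text
clock: 27.78
tool_pos: [0.6213, 0.1106, 0.0478]
tcp_rot: [[-0.023, 1.0, -0.0], [1.0, 0.023, -0.0], [-0.0, -0.0, -1.0]]
contact_force: [0.1, -1.1, -0.4]
width: 0.0241
finger_force: 62.7
clock: 28.03
tool_pos: [0.6215, 0.1106, 0.0475]
tcp_rot: [[-0.023, 1.0, 0.0], [1.0, 0.023, -0.0], [-0.0, 0.0, -1.0]]
contact_force: [-1.4, 0.1, 2.3]
width: 0.0243
finger_force: 62.9
```

Contact. Release, raise, and back off sideways for a last look.

```bash
python3 -m crank '[{"slide":[0,0,0],"turn":[0,0,0]},{"slide":[0,0,0],"turn":[0,0,0]},{"slide":[0,0,0],"turn":[0,0,0]},{"slide":[0,0,0],"turn":[0,0,0]},{"slide":[0,0,0],"turn":[0,0,0]}]' 1
python3 -m crank '[{"slide":[0,0,-0.5],"turn":[0,0,0]},{"slide":[0,0,-1],"turn":[0,0,0]},{"slide":[0,0,-1],"turn":[0,0,0]},{"slide":[0,0,-1],"turn":[0,0,0]},{"slide":[0,0,-1],"turn":[0,0,0]}]' >/dev/null
python3 -m crank '[{"slide":[0,-1,-0.5],"turn":[0,0,0]},{"slide":[0,-1,0],"turn":[0,0,0]},{"slide":[0,-1,0],"turn":[0,0,0]},{"slide":[0,-1,0],"turn":[0,0,0]},{"slide":[0,-1,0],"turn":[0,0,0]}]' >/dev/null
python3 -m crank '[{"slide":[0,-0.5,0],"turn":[0,0,0]},{"slide":[0,0,0],"turn":[0,0,0]},{"slide":[0,0,0],"turn":[0,0,0]}]' >/dev/null
python3 - <<'E'
from h import *
a=snap('scene','s10.png');b=snap('top','t10.png')
cv2.imwrite('pics/g10.png',np.vstack([cv2.resize(a[210:340,215:435],(660,390),interpolation=2),cv2.resize(b[120:180,240:460],(660,180),interpolation=2)])[:,:,::-1])
E
```

```text
clock: 28.45
tool_pos: [0.6213, 0.1106, 0.047]
tcp_rot: [[-0.023, 1.0, -0.0], [1.0, 0.023, 0.0], [0.0, -0.0, -1.0]]
contact_force: [-0.2, -0.7, -0.3]
width: 0.0824
finger_force: 0.0
```

View pics/g10.png

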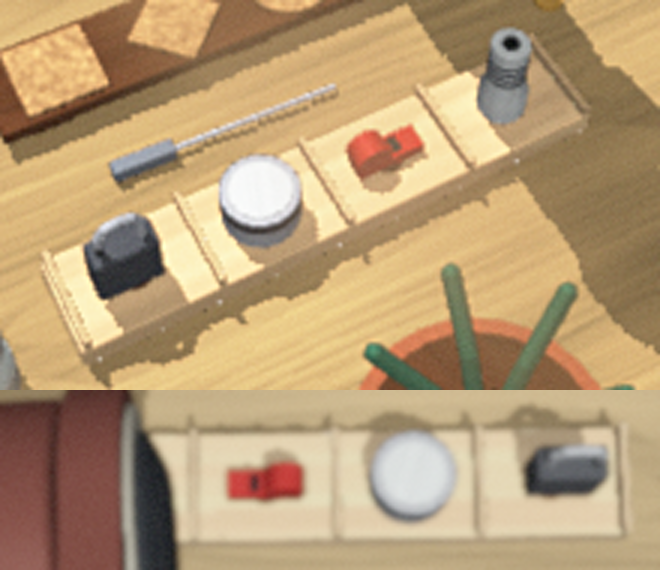

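All four stand in their bays in reversed order, upright and centred. From the left these are the torch (503,80), whistle (385,148), tin (260,200) and padlock (125,255). Handing in.

```bash
python3 -c "
from workcell import order
print(order.job_done())"
```

```text
the job is handed in; nothing more can be done
None
```

The torch, whistle, tin and padlock now stand upright on the new rack in reversed order, left to right, each within about 2 mm of its bay centre by the last measurements, and the job was handed in at about 30 s of the 96 s limit.

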